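Stand the tube blank up in the empty spray stall

TASK

One aluminium tube is still lying on the spray bench; get it ready for painting in the one stall of the three that has no tube in it. Without ever lifting it clear of the bench, slide it along until one end butts against the back of that empty stall while it still lies flat, then raise its other end until it stands upright in the stall, close against the back, and let go. Leave the standing tubes, the board of painted wands, the paint cup and the jar as they are.

Things in the scene. Friction and masses are not known exactly. Their poses are not given: they have to be found in the camera images.
- tube: the lying bare aluminium tube, closed, both ends alike: 44 mm diameter, 140 mm long, 0.25 to 0.5 kg, can roll. Origin at its very centre (22 mm above the bench when lying); its x axis runs along the tube. Being raised hard against the back board it can jam a few degrees short of upright; a few mm of play at the board frees it, and does no harm.
- tube_end_a (a point): centre of the tube's end face at its own -x end (70 mm from the origin); at the start the end nearer the robot
- tube_end_b (a point): centre of the tube's end face at its own +x end (70 mm from the origin); at the start the end farther from the robot
- stall_a: one of three alike plywood stalls fixed to the bench: a back board 60 mm high between two side wings 60 mm high, 12 mm thick and 45 mm deep, 60 mm apart inside, no floor (the bench is its floor) and no roof. Origin at bench level in the middle of the back board's inner face; its x axis points into the back board, so the open side faces its -x, roughly towards the robot; z up. The stalls stand about 180 mm apart and may change places; one of them is empty.
- stall_b: a stall like stall_a, same frame
- stall_c: a stall like stall_a, same frame
- standing_1: a tube like the lying one, already standing upright and loose in a stall; origin at the centre of its foot, z up
- standing_2: another tube standing upright and loose in a stall; origin at the centre of its foot, z up
- wand_board: wooden board 70 x 200 x 18 mm with four painted wands on brass pins, about 130 mm high in all; to be left alone; origin under its centre
- paint_cup: white plastic cup, 66 mm across the rim, 75 mm high; to be left alone; origin under its centre
- thinner: glass jar with black cap, 54 mm diameter, 100 mm high; to be left alone; origin under its centre
Mind the look-alikes: they are no part of the job. What is shaped like the stall_a but blue or purple is not meant.

How it is judged:
On the way:
1. the tube lies flat with one end butted against the back of a stall (only the empty one has room), the end's centre within 12 mm of the middle of the back board (angle between tube's own x axis and vertical between 1.43 and 1.71 rad and (horizontal distance between any of tube_end_b, tube_end_a and stall_a below 0.012 m or horizontal distance between any of tube_end_b, tube_end_a and stall_b below 0.012 m or horizontal distance between any of tube_end_b, tube_end_a and stall_c below 0.012 m)), for 0.1 s.
At the end, for the whole second after the job is handed in: The tube stands upright (within 0.06 rad) on the bench inside the stall that was empty (an occupied one has no room for it), its axis at most 36 mm from the middle of the back board's foot, so some 12 mm of gap to the board at most, at rest and released ((angle between tube's own x axis and vertical below 0.06 rad or angle between tube's own x axis and vertical above 3.0816 rad) and height (world z) of tube below 0.076 m and (horizontal distance between tube and stall_a below 0.036 m or horizontal distance between tube and stall_b below 0.036 m or horizontal distance between tube and stall_c below 0.036 m) and linear speed of tube below 0.02 m/s); the robot touches nothing.
It fails at once if the tube is lifted clear of the bench (both ends' centres more than 45 mm up) (height (world z) of each of tube_end_a, tube_end_b above 0.045 m).
It fails at once if a standing tube is shifted by more than 15 mm or tipped (distance of any of standing_1, standing_2 from where it was at the start of the episode above 0.015 m or angle between any of standing_1, standing_2's own z axis and vertical above 0.3 rad).
It fails at once if the wand board, paint cup or jar is shifted by more than 20 mm or tipped (distance of any of wand_board, paint_cup, thinner from where it was at the start of the episode above 0.02 m or angle between any of wand_board, paint_cup, thinner's own z axis and vertical above 0.3 rad).
It also fails if it takes over 54 s, if anything falls off the work surface, if the arm or the gripper's body presses on something with over 40 N, if the wrist force passes 120 N, or if a joint passes its speed limit or range.

ROBOT

A 6-joint arm with a two-finger parallel gripper is mounted at the origin on the work surface. World frame = base frame: x ahead of the robot, y to its left, z up, the work surface at z = 0. Lengths are in m, angles in rad, forces in N, time in s.
With the tool pointing down it reaches from about 0.35 to 0.975 m from the base axis. Payload 4.9 kg.
Tool frame: the origin (TCP) lies at the very end of the fingers, on their centre line; the grasp point (between the pads) lies 19 mm behind it (ctrl.grip_point_offset is the distance from the TCP to the grasp point, in m); z points along the fingers, y is the line along which they close (so a half turn about z gives the same grasp; the last joint's range is limited). The gripper opens to 85 mm and grips with 20 to 120 N. Pads are 22 mm wide; open, the fingers measure 114 mm over their backs; the gripper's body (76 mm by 85 mm) begins 54 mm behind the grasp point. The pads swing forward as they close: fully open they stand 13 mm farther back than shut.
Start: joints at [1.168, 0.053, 1.613, -0, 1.476, -0.119], TCP at [0.175, 0.6, 0.231] pointing down, gripper open.
Joint ranges: [-3.01, 3.01], [-1.01, 2.22], [0.06, 2.58], [-1.02, 4.17], [0.09, 2.62], [-3.14, 3.14]. Speed limits (rad/s): [2.57, 2.57, 3.14, 3.14, 3.14, 3.14].

INTERFACE

Orientations are given as a rotation vector (axis times angle).
In Python, from station import ctrl gives the robot as it stands.
- The arm moves only by the tool send_rows, never from a script. Its argument "rows" is a list of rows, each a list of 3 entries, a list of its own where there are three numbers: the finger opening in cm, from 0 to 8.54, then the shift along the tool's x, y, z in cm, then the turn about the tool's z in degrees. A call has 1 to 10 rows; each row shifts and turns the commanded pose from where the row before left it, along the tool's axes as they then stand; what a row does not reach is not made up. A row lasts 1/8 s, in which the tool goes at most 62.5 mm and 10.7 degrees, less where a joint would pass 70% of its speed; a pose out of reach is approached as far as the arm can. A call with a gripper value outside its range is refused whole. The fingers move at their own pace and stop on an object; "newtons" is the grip in N (left out, the last holds). Time passes only in rows, so rows that do not move let the fingers close. It gives the time, the measured TCP pose, the force, the opening and the grip force at its end, in the units of the state.
- ctrl.get_obs(): the state, without advancing time (a new reading comes with each control period).
- ctrl.get_image(name): name is "scene" or "side" or "wrist"; returns a dict with "frame" (400x640x3 uint8, red, green, blue), "range_z" (400x640 float32, m along the optical axis (not along the pixel's ray), 0 where there is no reading), "fx", "fy", "cx", "cy" (pixels), "cam_to_world" (4x4, takes a point from camera to world coordinates). Camera axes: x right, y down, z forward; pixel columns grow to the right and rows downward; lengths in m; the calibration is good to about 2 mm. A picture is of the moment at which its call begins.
- ctrl.finish_job(): hands the job in; it is judged then, once.
The state is a dict: "t": time; "q": joint angles; "dq": joint speeds; "effort": joint torques, N m; "tool_pos": TCP position; "tool_rot": TCP orientation; "contact_force": force on the tool from outside, world axes, zero at the start; "wrist_torque": the same for the moment, N m; "opening": finger opening in m; "grip_force": force on a finger pad.
Only numpy, scipy, OpenCV 4.12 (cv2) and the standard library are available. Lean on these libraries where they do the work, as an engineer would, in place of code of your own. Each camera call takes 0.05 s, during which the arm holds its last target. There are 200 camera calls.

## Working session

There is one attempt and no reset: what is moved stays moved. The work goes in short steps, Python scripts to look and compute and a tool call to move; the robot and the scene stay as the last step left them, time stands still between calls to the robot, and variables do not carry over. Pictures are saved under pics/ and viewed, at most 10 in all, crops included, and the job is handed in when it is done.

Besides the shell and the picture viewer there is one more tool, called after "Request:" by a JSON object that holds its "name" and its "arguments". send_rows: Moves the arm, as the interface text tells. Its arguments: {"type":"object","properties":{"rows":{"type":"array","items":{"type":"array"}},"newtons":{"type":"number"}},"required":["rows"]}

```bash
mkdir -p pics; cat > h.py <<'E'
import numpy as np, cv2
from station import ctrl
def shot(name,tag):
    d=ctrl.get_image(name); np.savez('pics/'+tag+'.npz',**d)
    cv2.imwrite('pics/'+tag+'.png',cv2.cvtColor(d['frame'],cv2.COLOR_RGB2BGR)); return d
def pw(d,u,v):
    z=float(d['range_z'][v,u]); p=np.array([(u-d['cx'])/d['fx']*z,(v-d['cy'])/d['fy']*z,z,1]); return (d['cam_to_world']@p)[:3]
E
python3 - <<'E'
from h import *
shot('scene','s0'); shot('side','d0')
o=ctrl.get_obs(); print(o['t'],o['tool_pos'],o['tool_rot'])
E
```

```text
0.1 [0.17475373 0.59947269 0.23015703] [-4.44160715e-01 -3.10952933e+00  2.85834915e-03]
```

View pics/s0.png

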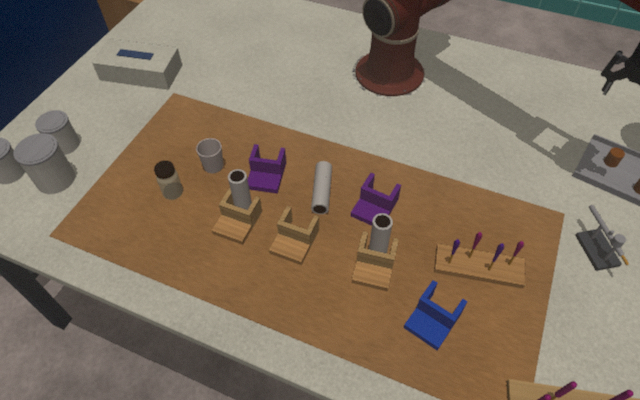

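View pics/d0.png

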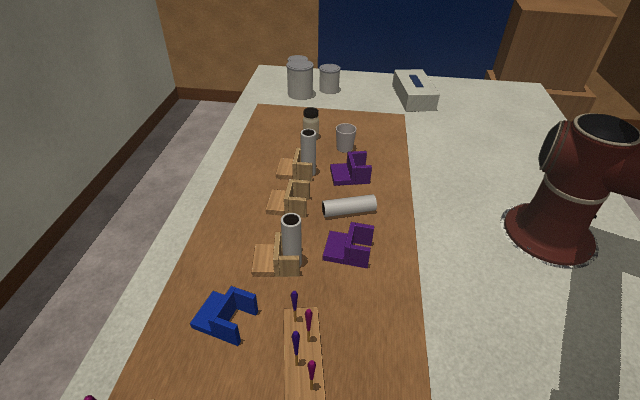

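The scene view (robot at the top) shows:
- **Tube:** the lying tube is at (321,187).
- **Plywood stalls:** (237,215) and (376,260) hold standing tubes, and (297,237) is empty.
- **Look-alikes:** purple stalls at (266,168) and (378,200), a blue stall at (435,315), and standing tubes at (238,185) and (382,232).

I choose the tube at (321,187) and the stall at (297,237), and will check both in a crop.

```bash
python3 - <<'E'
from h import *
i=cv2.imread('pics/s0.png')[140:290,210:410]; cv2.imwrite('pics/c0.png',cv2.resize(i,None,fx=4,fy=4,interpolation=cv2.INTER_CUBIC))
for t in ('s0','d0'):
    d=dict(np.load(f'pics/{t}.npz')); z=d['range_z']; H,W=z.shape
    u,v=np.meshgrid(np.arange(W),np.arange(H))
    P=np.stack([(u-d['cx'])/d['fx']*z,(v-d['cy'])/d['fy']*z,z,np.ones_like(z)],-1)@d['cam_to_world'].T
    np.save(f'pics/{t}_P.npy',P[...,:3])
    print(t,d['cam_to_world'][:3,3])
P=np.load('pics/s0_P.npy')
for n,(u,v) in dict(tube=(321,187),tubenear=(325,165),tubefar=(320,205),st_back=(297,222),purp1=(266,165),purp2=(378,190),stA=(238,177),stC=(382,222),bench=(340,230),cup=(210,145),jar=(166,168),wand=(480,265)).items(): print(n,P[v,u].round(3))
E
```

```text
s0 [1.2653499  0.31189204 1.07152718]
d0 [0.51390635 0.77395481 0.71803597]
tube [ 0.525 -0.008  0.04 ]
tubenear [ 0.459 -0.025  0.045]
tubefar [0.578 0.012 0.04 ]
st_back [ 0.624 -0.03   0.004]
purp1 [ 0.521 -0.164  0.049]
purp2 [0.45  0.121 0.003]
stA [ 0.645 -0.165  0.139]
stC [0.635 0.183 0.142]
bench [0.602 0.076 0.001]
cup [ 0.52  -0.331  0.053]
jar [ 0.663 -0.361  0.101]
wand [0.576 0.412 0.017]
```

View pics/c0.png

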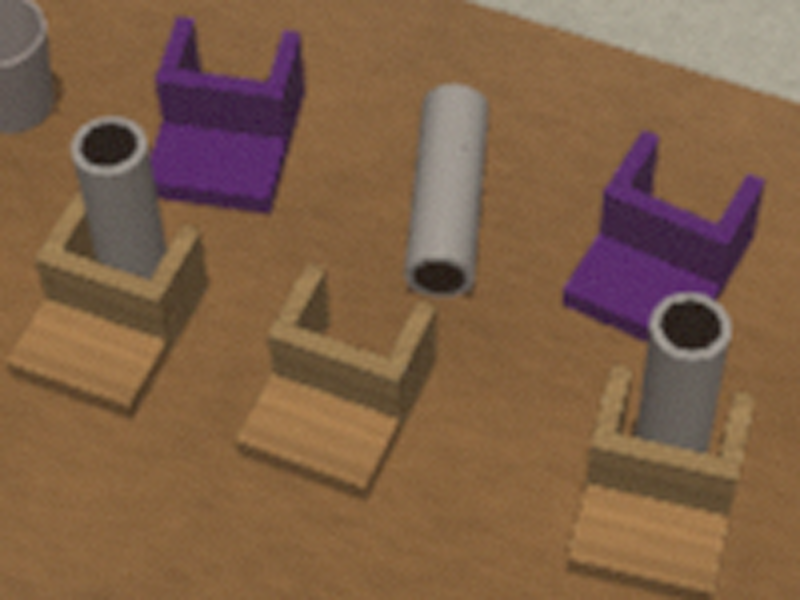

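The crop confirms the choice: the bare tube lies at crop (448,190), and the empty plywood stall has its opening at crop (355,310) with its back board top edge from (275,330) to (405,370). Next I fit both from the point clouds.

```bash
python3 - <<'E'
from h import *
for t in ('s0','d0'):
    P=np.load(f'pics/{t}_P.npy').reshape(-1,3); x,y,z=P.T
    T=P[(z>.033)&(z<.06)&(x>.42)&(x<.605)&(y>-.08)&(y<.06)]
    S=P[(z>.056)&(z<.068)&(x>.6)&(x<.76)&(y>-.11)&(y<.09)]
    for n,Q in (('tube',T),('stalltop',S)):
        (c,s,a)=cv2.minAreaRect(Q[:,:2].astype(np.float32)); print(t,n,len(Q),np.round(c,4),np.round(s,4),round(a,1),Q.min(0).round(3),Q.max(0).round(3)); print(cv2.boxPoints((c,s,a)).round(3).tolist())
    print(np.polyfit(T[:,0],T[:,1],1))
E
```

```text
s0 tube 701 [ 0.5124 -0.011 ] [0.1447 0.0407] 18.9 [ 0.44  -0.05   0.033] [0.585 0.031 0.051]
[[0.43700000643730164, -0.014999999664723873], [0.45100000500679016, -0.05400000140070915], [0.5870000123977661, -0.007000000216066837], [0.5740000009536743, 0.03200000151991844]]
s0 stalltop 365 [ 0.6512 -0.013 ] [0.0594 0.0859] 0.5 [ 0.622 -0.056  0.056] [0.681 0.03  0.067]
[[0.6209999918937683, 0.029999999329447746], [0.621999979019165, -0.0560000017285347], [0.6809999942779541, -0.0560000017285347], [0.6809999942779541, 0.029999999329447746]]
[ 0.31287062 -0.17073506]
d0 tube 544 [ 0.5142 -0.0071] [0.1412 0.04  ] 19.2 [ 0.444 -0.047  0.033] [0.585 0.029 0.047]
[[0.4410000145435333, -0.010999999940395355], [0.45399999618530273, -0.04899999871850014], [0.5870000123977661, -0.003000000026077032], [0.5740000009536743, 0.03500000014901161]]
d0 stalltop 237 [ 0.6541 -0.0123] [0.0871 0.0569] 89.5 [ 0.625 -0.056  0.056] [0.683 0.031 0.064]
[[0.625, -0.0560000017285347], [0.6819999814033508, -0.0560000017285347], [0.6830000281333923, 0.03099999949336052], [0.6259999871253967, 0.03099999949336052]]
[ 0.31542337 -0.1656036 ]
```

Request:
{"name": "send_rows", "arguments": {"rows": [[7,[0,0,0],-8.9],[7,[0,0,0],-8.9],[7,[0,0,0],-8.9],[7,[0,0,0],-8.8],[7,[-0.4,-4.9,0],0],[7,[-0.4,-4.9,0],0],[7,[-0.4,-4.9,0],0],[7,[-0.4,-4.9,0],0],[7,[-0.4,-4.9,0],0],[7,[-0.4,-4.9,0],0]], "newtons": 20}}

```text
t: 1.35
tool_pos: [0.2947, 0.3287, 0.2308]
tool_rot: [0.526, -3.097, 0.001]
contact_force: [1.0, -0.2, 0.6]
opening: 0.0699
grip_force: 0.0
```

Request:
{"name": "send_rows", "arguments": {"rows": [[7,[-0.4,-4.9,0],0],[7,[-0.4,-4.9,0],0],[7,[-0.4,-4.9,0],0],[7,[-0.4,-4.9,0],0],[7,[-0.4,-4.9,0],0],[7,[-0.4,-4.9,0],0],[7,[-0.4,-4.9,0],0],[7,[-0.4,-4.9,0],0],[7,[0,0,0],0],[7,[0,0,0],0]]}}

```text
t: 2.6
tool_pos: [0.4535, -0.029, 0.2308]
tool_rot: [0.524, -3.096, -0.001]
contact_force: [0.6, 0.6, -0.7]
opening: 0.0701
grip_force: 0.0
```

```bash
cat >> h.py <<'E'
from scipy.spatial.transform import Rotation as Ro
def to(x,y,z):
    o=ctrl.get_obs(); R=Ro.from_rotvec(o['tool_rot']).as_matrix()
    print('t',round(o['t'],2),'pos',np.round(o['tool_pos'],4),'xdir deg',np.degrees(np.arctan2(R[1,0],R[0,0])).round(2),'open',round(o['opening'],4),'gf',round(o['grip_force'],1),'F',np.round(o['contact_force'],1))
    print('tool delta cm',(100*R.T@(np.array([x,y,z])-o['tool_pos'])).round(2))
E
python3 - <<'E'
from h import *
to(.4535,-.030,.005)
shot('wrist','w0')
E
```

```text
t 2.6 pos [ 0.4535 -0.029   0.2308] xdir deg -160.78 open 0.0701 gf 0.0 F [ 0.6  0.6 -0.7]
tool delta cm [ 1.000e-02 -1.100e-01  2.258e+01]
```

View pics/w0.png

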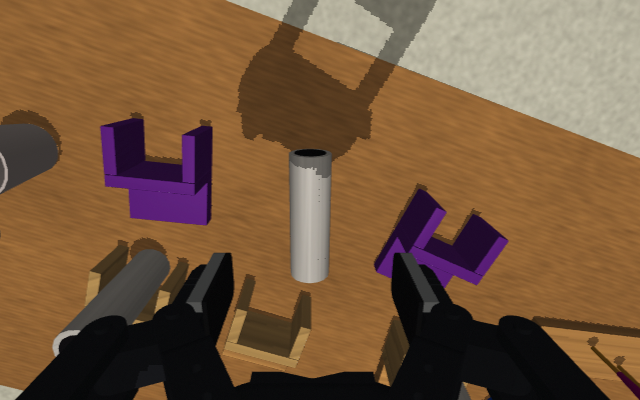

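The wrist view shows the tube at column 310, parallel to the fingers, whose midpoint is near column 313. It is aligned, so I go down.

Request:
{"name": "send_rows", "arguments": {"rows": [[7,[0,-0.1,4],0],[7,[0,0,5],0],[7,[0,0,5],0],[7,[0,0,4],0],[7,[0,0,2.5],0],[7,[0,0,1.5],0],[7,[0,0,0.5],0],[7,[0,0,0],0],[4,[0,0,0],0],[4,[0,0,0],0]]}}

```text
t: 3.9
tool_pos: [0.4552, -0.0304, 0.0076]
tool_rot: [-0.524, 3.096, -0.001]
contact_force: [-0.5, 0.4, 3.2]
opening: 0.0433
grip_force: 20.1
```

Request:
{"name": "send_rows", "arguments": {"rows": [[4,[0,0,0],0],[4,[0,0,0],0],[4,[0,0,0],0],[4,[0,0,0],0]]}}

```text
t: 4.4
tool_pos: [0.4553, -0.0305, 0.0075]
tool_rot: [-0.524, 3.096, -0.001]
contact_force: [-1.7, 0.9, 6.5]
opening: 0.0435
grip_force: 20.3
```

```bash
python3 - <<'E'
from h import *
to(.4535,-.030,.005)
shot('side','d1')
i=cv2.imread('pics/d1.png')[130:300,230:450]; cv2.imwrite('pics/c1.png',cv2.resize(i,None,fx=3.5,fy=3.5,interpolation=cv2.INTER_CUBIC))
E
```

```text
t 4.4 pos [ 0.4553 -0.0305  0.0075] xdir deg -160.77 open 0.0435 gf 20.3 F [-1.7  0.9  6.5]
tool delta cm [0.15 0.1  0.25]
```

View pics/c1.png

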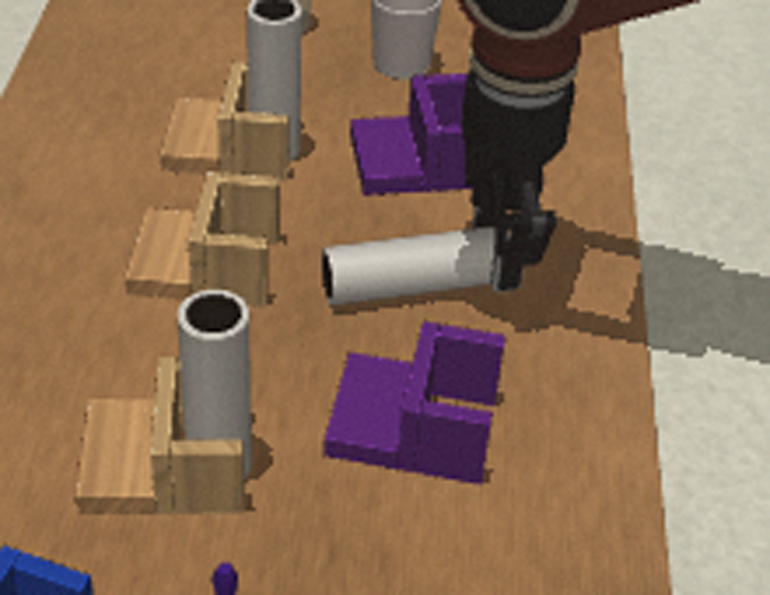

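Request:
{"name": "send_rows", "arguments": {"rows": [[4,[0,0,-0.1],6.4],[4,[0,0,0],6.4],[4,[0,0,0],6.4],[4,[0,0.9,0],0],[4,[0,0.9,0],0],[4,[0,0,0],0],[4,[0,0,0],0]]}}

```text
t: 5.32
tool_pos: [0.4545, -0.0113, 0.0076]
tool_rot: [-0.002, 3.141, 0.003]
contact_force: [1.1, 3.7, 3.6]
opening: 0.0432
grip_force: 20.9
```

```bash
python3 - <<'E'
from h import *
to(.538,-.0125,.008)
shot('side','d2')
d=shot('scene','s2')
for t in ('s2','d2'):
    d=dict(np.load(f'pics/{t}.npz')); z=d['range_z']; H,W=z.shape
    u,v=np.meshgrid(np.arange(W),np.arange(H))
    P=(np.stack([(u-d['cx'])/d['fx']*z,(v-d['cy'])/d['fy']*z,z,np.ones_like(z)],-1)@d['cam_to_world'].T)[...,:3].reshape(-1,3)
    x,y,z=P.T; T=P[(z>.03)&(z<.055)&(x>.49)&(x<.61)&(y>-.06)&(y<.04)]
    print(t,np.polyfit(T[:,0],T[:,1],1),T.min(0),T.max(0),cv2.minAreaRect(T[:,:2].astype(np.float32)))
E
```

```text
t 5.33 pos [ 0.4545 -0.0113  0.0076] xdir deg -179.92 open 0.0432 gf 20.9 F [1.1 3.7 3.6]
tool delta cm [-8.35 -0.14 -0.03]
s2 [-0.02157648  0.00206077] [ 0.49011271 -0.03395414  0.03002157] [0.58730638 0.00955672 0.05227299] ((0.5386877059936523, -0.012255128473043442), (0.04342131316661835, 0.09724340587854385), 89.81340789794922)
d2 [-0.00524067 -0.00033651] [ 0.49007878 -0.02871624  0.03000801] [0.58731123 0.0120394  0.04685405] ((0.5392894148826599, -0.00814036838710308), (0.09702562540769577, 0.03865475952625275), 2.296419858932495)
```

Request:
{"name": "send_rows", "arguments": {"rows": [[4,[-1.5,-0.1,0],0],[4,[-2,0,0],0],[4,[-2,0,0],0],[4,[-1.5,0,0],0],[4,[-0.8,0,0],0],[4,[0,0,0],0]]}}

```text
t: 6.18
tool_pos: [0.5319, -0.0136, 0.0073]
tool_rot: [0.002, -3.139, 0.001]
contact_force: [-2.4, -0.8, 5.1]
opening: 0.043
grip_force: 21.4
```

Request:
{"name": "send_rows", "arguments": {"rows": [[4,[-0.2,0,0],0],[4,[-0.2,0,0],0],[4,[0,0,0],0]]}}

```text
t: 6.55
tool_pos: [0.5344, -0.0136, 0.0073]
tool_rot: [0.002, -3.136, 0.001]
contact_force: [-7.0, 0.7, 10.0]
opening: 0.0433
grip_force: 21.6
```

Request:
{"name": "send_rows", "arguments": {"rows": [[4,[-0.1,0,0],0],[4,[-0.1,0,0],0],[4,[0,0,0],0]]}}

```text
t: 6.92
tool_pos: [0.5361, -0.0135, 0.0073]
tool_rot: [0.002, -3.136, 0.001]
contact_force: [-8.8, -0.1, 11.0]
opening: 0.0431
grip_force: 21.7
```

```bash
python3 - <<'E'
from h import *
a=shot('side','d3'); b=shot('scene','s3')
c1=cv2.resize(cv2.imread('pics/d3.png')[150:240,250:400],None,fx=4,fy=4,interpolation=cv2.INTER_CUBIC)
c2=cv2.resize(cv2.imread('pics/s3.png')[150:270,260:360],None,fx=2,fy=3,interpolation=cv2.INTER_CUBIC)
c2=c2[:360]; cv2.imwrite('pics/c3.png',np.hstack([c1,c2]))
for d in (a,b):
    z=d['range_z']; H,W=z.shape
    u,v=np.meshgrid(np.arange(W),np.arange(H))
    P=(np.stack([(u-d['cx'])/d['fx']*z,(v-d['cy'])/d['fy']*z,z,np.ones_like(z)],-1)@d['cam_to_world'].T)[...,:3].reshape(-1,3)
    x,y,z=P.T; T=P[(z>.037)&(z<.052)&(x>.59)&(x<.70)&(abs(y+.012)<.012)]
    print(T.max(0),np.sort(T[:,0])[-12:].round(4)); B=P[(z>.055)&(z<.065)&(abs(y+.012)<.025)&(x>.63)&(x<.7)]; print('board',np.percentile(B[:,0],[2,50,98]))
E
```

```text
[ 6.71152954e-01 -7.16559894e-06  5.05110560e-02] [0.6674 0.6682 0.6683 0.6701 0.6703 0.6703 0.6705 0.6706 0.6706 0.6706
 0.6707 0.6712]
board [0.67028807 0.67577317 0.68185976]
[ 6.80280815e-01 -9.08169688e-05  5.17430311e-02] [0.6788 0.679  0.6794 0.6794 0.6795 0.6796 0.6796 0.6797 0.68   0.68
 0.6802 0.6803]
board [0.66759367 0.67483258 0.68080872]
```

View pics/c3.png

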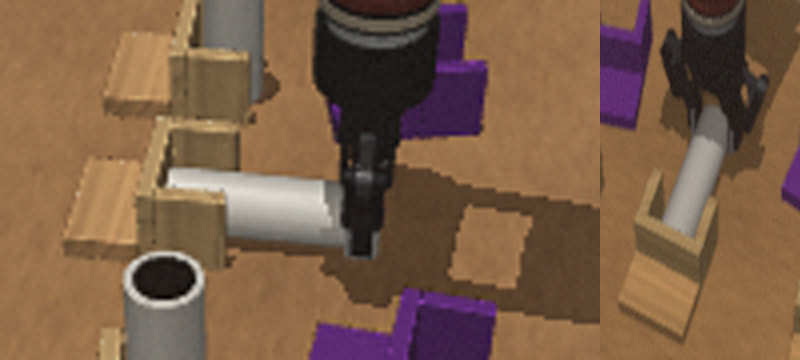

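The crop shows the tube flat in the stall, its end at crop (170,180) against the back board, and the force confirms the contact. I start raising in small steps to check that the tube pivots in the pads.

Request:
{"name": "send_rows", "arguments": {"rows": [[4,[0.1,0,-0.3],0],[4,[0.1,0,-0.4],0],[4,[0.1,0,-0.4],0],[4,[0.1,0,-0.4],0],[4,[0,0,0],0]], "newtons": 20}}

```text
t: 7.65
tool_pos: [0.5343, -0.0132, 0.0226]
tool_rot: [-0.001, 3.141, -0.0]
contact_force: [0.5, -0.1, -2.4]
opening: 0.0431
grip_force: 20.9
```

```bash
cat >> h.py <<'E'
def tilt(d,xr=(.5,.67),zm=.2):
    z=d['range_z']; H,W=z.shape; u,v=np.meshgrid(np.arange(W),np.arange(H))
    P=(np.stack([(u-d['cx'])/d['fx']*z,(v-d['cy'])/d['fy']*z,z,np.ones_like(z)],-1)@d['cam_to_world'].T)[...,:3]
    f=d['frame'].astype(int); x,y,z=np.moveaxis(P,-1,0)
    m=(f.max(2)-f.min(2)<25)&(f.max(2)>80)&(z>.012)&(x>xr[0])&(x<xr[1])&(abs(y+.0125)<.03)&(z<zm)
    Q=P[m]; top=[(round(a,3),np.percentile(Q[(abs(Q[:,0]-a)<.004),2],95).round(4)) for a in np.arange(*xr,.012) if (abs(Q[:,0]-a)<.004).sum()>4]
    print(len(Q),top)
    return Q
E
python3 - <<'E'
from h import *
to(.532,-.0125,.0301); tilt(shot('side','d4'))
E
```

```text
t 7.65 pos [ 0.5343 -0.0132  0.0226] xdir deg -179.95 open 0.0431 gf 20.9 F [ 0.5 -0.1 -2.4]
tool delta cm [ 0.23  0.07 -0.75]
587 [(np.float64(0.524), np.float64(0.0559)), (np.float64(0.548), np.float64(0.1985)), (np.float64(0.56), np.float64(0.0563)), (np.float64(0.572), np.float64(0.0548)), (np.float64(0.584), np.float64(0.0533)), (np.float64(0.596), np.float64(0.0529)), (np.float64(0.608), np.float64(0.0514)), (np.float64(0.62), np.float64(0.0493)), (np.float64(0.632), np.float64(0.0494)), (np.float64(0.644), np.float64(0.0484)), (np.float64(0.656), np.float64(0.0457)), (np.float64(0.668), np.float64(0.0443))]
```

The top line slopes about 6.3° and the far end stays down, so the tube pivots in the pads. I continue along the arc.

Request:
{"name": "send_rows", "arguments": {"rows": [[4,[0.2,0,-0.7],0],[4,[0,0,-0.6],0],[4,[0,0,-0.5],0],[4,[-0.1,0,-0.5],0],[4,[-0.1,0,-0.5],0],[4,[-0.3,0,-1.0],0],[4,[-0.3,0,-0.9],0],[4,[0,0,0],0]]}}

```text
t: 8.7
tool_pos: [0.5415, -0.0133, 0.0708]
tool_rot: [-0.001, 3.139, -0.001]
contact_force: [0.2, 0.6, -3.8]
opening: 0.0433
grip_force: 21.8
```

```bash
python3 - <<'E'
from h import *
to(.550,-.0125,.0879); tilt(shot('side','d5'))
E
```

```text
t 8.7 pos [ 0.5415 -0.0133  0.0708] xdir deg -179.96 open 0.0433 gf 21.8 F [ 0.2  0.6 -3.8]
tool delta cm [-0.85  0.08 -1.71]
578 [(np.float64(0.548), np.float64(0.0943)), (np.float64(0.56), np.float64(0.0992)), (np.float64(0.572), np.float64(0.0933)), (np.float64(0.584), np.float64(0.0855)), (np.float64(0.596), np.float64(0.0798)), (np.float64(0.608), np.float64(0.0729)), (np.float64(0.62), np.float64(0.068)), (np.float64(0.632), np.float64(0.0607)), (np.float64(0.644), np.float64(0.0556)), (np.float64(0.656), np.float64(0.0489))]
```

Request:
{"name": "send_rows", "arguments": {"rows": [[4,[-0.4,0,-0.9],0],[4,[-0.4,0,-0.8],0],[4,[-0.7,0,-0.7],0],[4,[-0.7,0,-0.6],0],[4,[-0.8,0,-0.5],0],[4,[-0.9,0,-0.5],0],[4,[0,0,0],0]]}}

```text
t: 9.62
tool_pos: [0.5802, -0.0133, 0.1103]
tool_rot: [-0.001, 3.14, -0.001]
contact_force: [-0.9, 0.2, -3.6]
opening: 0.0432
grip_force: 21.1
```

```bash
python3 - <<'E'
from h import *
to(.5998,-.0125,.118); tilt(shot('side','d6'))
cv2.imwrite('pics/c6.png',cv2.resize(cv2.imread('pics/d6.png')[110:240,250:420],None,fx=4,fy=4,interpolation=cv2.INTER_CUBIC))
E
```

```text
t 9.62 pos [ 0.5802 -0.0133  0.1103] xdir deg -179.95 open 0.0432 gf 21.1 F [-0.9  0.2 -3.6]
tool delta cm [-1.96  0.08 -0.77]
546 [(np.float64(0.56), np.float64(0.1295)), (np.float64(0.572), np.float64(0.1358)), (np.float64(0.584), np.float64(0.1132)), (np.float64(0.596), np.float64(0.1256)), (np.float64(0.608), np.float64(0.1166)), (np.float64(0.62), np.float64(0.1019)), (np.float64(0.632), np.float64(0.0888)), (np.float64(0.644), np.float64(0.0736)), (np.float64(0.656), np.float64(0.061)), (np.float64(0.668), np.float64(0.0458))]
```

View pics/c6.png

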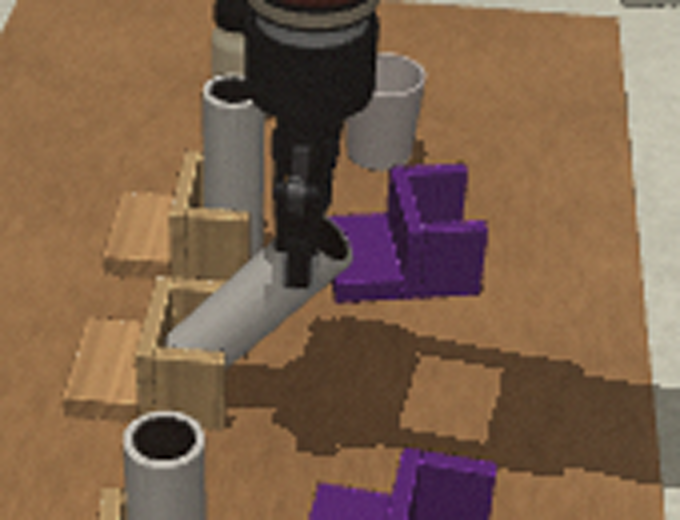

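The angle is about 48° where 60° was planned: pad friction lets the far end ride a little up the board at (668, z≈45 mm). I push towards the board without raising, so the board turns the tube.

Request:
{"name": "send_rows", "arguments": {"rows": [[4,[-0.3,0,0],0],[4,[-0.3,0,0],0],[4,[-0.3,0,0],0],[4,[0,0,0],0]]}}

```text
t: 10.18
tool_pos: [0.5886, -0.0131, 0.1092]
tool_rot: [-0.001, 3.141, 0.0]
contact_force: [-1.2, -0.4, -3.6]
opening: 0.0434
grip_force: 20.9
```

```bash
python3 - <<'E'
from h import *
to(.5998,-.0125,.118); tilt(shot('side','d7'))
E
```

```text
t 10.18 pos [ 0.5886 -0.0131  0.1092] xdir deg -179.96 open 0.0434 gf 20.9 F [-1.2 -0.4 -3.6]
tool delta cm [-1.12  0.06 -0.88]
511 [(np.float64(0.56), np.float64(0.1256)), (np.float64(0.572), np.float64(0.1336)), (np.float64(0.584), np.float64(0.1295)), (np.float64(0.596), np.float64(0.1333)), (np.float64(0.608), np.float64(0.1201)), (np.float64(0.62), np.float64(0.1038)), (np.float64(0.632), np.float64(0.0898)), (np.float64(0.644), np.float64(0.0729)), (np.float64(0.656), np.float64(0.0558))]
```

```bash
cat >> h.py <<'E'
from scipy.optimize import least_squares
def cyl(Q,th0=60):
    # axis in a plane y=y0: angle from bench th, passes (.63, z1)
    f=lambda p:(np.hypot((Q[:,0]-.63)*np.sin(p[0])+(Q[:,2]-p[1])*np.cos(p[0]),Q[:,1]-p[2])-.022)
    r=least_squares(f,[np.radians(th0),.05,-.0125],loss='soft_l1',f_scale=.002); th,z1,y0=r.x
    # where the axis meets end b if the end's board-side corner touches board x=.669
    s,c=np.sin(th),np.cos(th); xb=.669-.022*s; zb=z1-(xb-.63)*s/c
    print('theta',np.degrees(th).round(1),'y',y0.round(4),'rms mm',(1e3*np.sqrt(np.median(r.fun**2))).round(2),'end b centre z if at board',zb.round(4),'on floor would be',(.022*c).round(4))
E
python3 - <<'E'
from h import *
for n in ('d5','d6','d7'): cyl(tilt(dict(np.load(f'pics/{n}.npz')),(.57,.665)),50)
E
```

```text
453 [(np.float64(0.57), np.float64(0.093)), (np.float64(0.582), np.float64(0.0871)), (np.float64(0.594), np.float64(0.0804)), (np.float64(0.606), np.float64(0.0746)), (np.float64(0.618), np.float64(0.0682)), (np.float64(0.63), np.float64(0.0623)), (np.float64(0.642), np.float64(0.0566)), (np.float64(0.654), np.float64(0.0504))]
theta 28.1 y -0.0139 rms mm 0.92 end b centre z if at board 0.0212 on floor would be 0.0194
491 [(np.float64(0.57), np.float64(0.1363)), (np.float64(0.582), np.float64(0.1133)), (np.float64(0.594), np.float64(0.1316)), (np.float64(0.606), np.float64(0.1182)), (np.float64(0.618), np.float64(0.105)), (np.float64(0.63), np.float64(0.0902)), (np.float64(0.642), np.float64(0.0773)), (np.float64(0.654), np.float64(0.0632))]
theta 51.2 y -0.0137 rms mm 0.74 end b centre z if at board 0.0271 on floor would be 0.0138
483 [(np.float64(0.57), np.float64(0.1329)), (np.float64(0.582), np.float64(0.1355)), (np.float64(0.594), np.float64(0.1133)), (np.float64(0.606), np.float64(0.1228)), (np.float64(0.618), np.float64(0.1064)), (np.float64(0.63), np.float64(0.0917)), (np.float64(0.642), np.float64(0.0751)), (np.float64(0.654), np.float64(0.0562))]
theta 56.4 y -0.0135 rms mm 0.79 end b centre z if at board 0.0196 on floor would be 0.0122
```

The tube is at 56°, with its foot about 7 mm above the floor at most. I keep pushing with little lift.

Request:
{"name": "send_rows", "arguments": {"rows": [[4,[-0.4,0,0],0],[4,[-0.4,0,0],0],[4,[-0.4,0,-0.1],0],[4,[-0.4,0,-0.1],0],[4,[0,0,0],0]]}}

```text
t: 10.85
tool_pos: [0.6048, -0.0131, 0.1114]
tool_rot: [-0.001, 3.141, -0.0]
contact_force: [-0.7, 0.3, -3.9]
opening: 0.0431
grip_force: 20.8
```

```bash
python3 - <<'E'
from h import *
to(.62,-.0125,.118); cyl(tilt(shot('side','d8'),(.575,.665)),65)
E
```

```text
t 10.85 pos [ 0.6048 -0.0131  0.1114] xdir deg -179.96 open 0.0431 gf 20.8 F [-0.7  0.3 -3.9]
tool delta cm [-1.52  0.06 -0.65]
462 [(np.float64(0.575), np.float64(0.1313)), (np.float64(0.587), np.float64(0.1375)), (np.float64(0.599), np.float64(0.1344)), (np.float64(0.611), np.float64(0.1056)), (np.float64(0.623), np.float64(0.1162)), (np.float64(0.635), np.float64(0.0961)), (np.float64(0.647), np.float64(0.0738)), (np.float64(0.659), np.float64(0.0496))]
theta 65.2 y -0.0136 rms mm 0.84 end b centre z if at board 0.0134 on floor would be 0.0092
```

Request:
{"name": "send_rows", "arguments": {"rows": [[4,[-0.4,0,-0.1],0],[4,[-0.4,0,-0.1],0],[4,[-0.4,0,-0.1],0],[4,[-0.4,0,0],0],[4,[-0.4,0,0],0],[4,[-0.3,0,0],0],[4,[0,0,0],0]]}}

```text
t: 11.78
tool_pos: [0.6274, -0.0131, 0.1141]
tool_rot: [-0.001, 3.141, -0.0]
contact_force: [-1.6, 0.2, -3.8]
opening: 0.043
grip_force: 20.8
```

```bash
python3 - <<'E'
from h import *
to(.645,-.0125,.1155); cyl(tilt(shot('side','d9'),(.59,.668)),75)
E
```

```text
t 11.78 pos [ 0.6274 -0.0131  0.1141] xdir deg -179.96 open 0.043 gf 20.8 F [-1.6  0.2 -3.8]
tool delta cm [-1.76  0.06 -0.14]
458 [(np.float64(0.602), np.float64(0.1386)), (np.float64(0.614), np.float64(0.1421)), (np.float64(0.626), np.float64(0.1066)), (np.float64(0.638), np.float64(0.1347)), (np.float64(0.65), np.float64(0.0937))]
theta 76.5 y -0.0134 rms mm 0.88 end b centre z if at board 0.0096 on floor would be 0.0051
```

Request:
{"name": "send_rows", "arguments": {"rows": [[4,[-0.4,0,0],0],[4,[-0.4,0,0],0],[4,[-0.4,0,0],0],[4,[-0.3,0,0],0],[4,[-0.3,0,0],0],[4,[0,0,0],0]]}}

```text
t: 12.58
tool_pos: [0.6454, -0.0131, 0.1142]
tool_rot: [0.001, -3.142, -0.0]
contact_force: [-0.5, -0.0, -3.1]
opening: 0.0434
grip_force: 20.7
```

```bash
python3 - <<'E'
from h import *
to(.647,-.0125,.1155); cyl(tilt(shot('side','d10'),(.60,.675)),85)
E
```

```text
t 12.57 pos [ 0.6454 -0.0131  0.1142] xdir deg -179.96 open 0.0434 gf 20.7 F [-0.5 -0.  -3.1]
tool delta cm [-0.16  0.06 -0.13]
458 [(np.float64(0.612), np.float64(0.1417)), (np.float64(0.624), np.float64(0.141)), (np.float64(0.636), np.float64(0.1428)), (np.float64(0.648), np.float64(0.1071)), (np.float64(0.66), np.float64(0.0877))]
theta 84.1 y -0.0134 rms mm 0.82 end b centre z if at board 0.0143 on floor would be 0.0023
```

Request:
{"name": "send_rows", "arguments": {"rows": [[4,[-0.3,0,0],0],[4,[-0.3,0,0],0],[4,[-0.2,0,0],0],[4,[0,0,0],0]]}}

```text
t: 13.12
tool_pos: [0.6534, -0.0131, 0.1143]
tool_rot: [-0.001, 3.142, -0.0]
contact_force: [-1.3, 0.4, -2.2]
opening: 0.0429
grip_force: 20.6
```

```bash
python3 - <<'E'
from h import *
to(.647,-.0125,.1155); cyl(tilt(shot('side','d11'),(.60,.69)),88)
cv2.imwrite('pics/c11.png',cv2.resize(cv2.imread('pics/d11.png')[110:240,230:400],None,fx=4,fy=4,interpolation=cv2.INTER_CUBIC))
E
```

```text
t 13.12 pos [ 0.6534 -0.0131  0.1143] xdir deg -179.96 open 0.0429 gf 20.6 F [-1.3  0.4 -2.2]
tool delta cm [ 0.64  0.06 -0.12]
462 [(np.float64(0.624), np.float64(0.1429)), (np.float64(0.636), np.float64(0.142)), (np.float64(0.648), np.float64(0.139)), (np.float64(0.66), np.float64(0.1163))]
theta 90.0 y -0.0132 rms mm 1.14 end b centre z if at board 81.7493 on floor would be -0.0
```

View pics/c11.png

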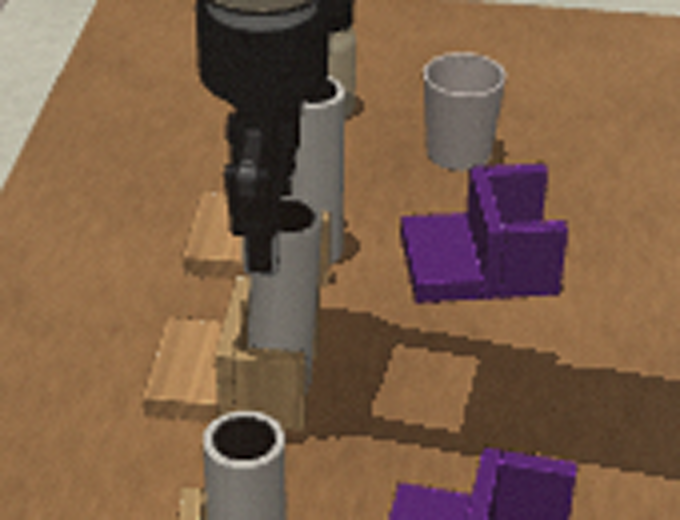

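```bash
cat >> h.py <<'E'
def up(d):
    Q=tilt(d,(.60,.69)); 
    f=lambda p:np.hypot(Q[:,0]-p[0]-p[1]*Q[:,2],Q[:,1]-p[2]-p[3]*Q[:,2])-.022
    r=least_squares(f,[.645,0,-.013,0],loss='soft_l1',f_scale=.0015); p=r.x
    print('foot',p[[0,2]].round(4),'lean x,y deg',np.degrees(p[[1,3]]).round(2),'top z',np.percentile(Q[:,2],99).round(4))
E
python3 - <<'E'
from h import *
up(dict(np.load('pics/d11.npz'))); up(shot('scene','s12'))
E
```

```text
462 [(np.float64(0.624), np.float64(0.1429)), (np.float64(0.636), np.float64(0.142)), (np.float64(0.648), np.float64(0.139)), (np.float64(0.66), np.float64(0.1163))]
foot [ 0.648  -0.0153] lean x,y deg [-2.16  1.24] top z 0.144
453 [(np.float64(0.636), np.float64(0.1467)), (np.float64(0.648), np.float64(0.146)), (np.float64(0.66), np.float64(0.1436))]
foot [ 0.6448 -0.0159] lean x,y deg [-3.05  1.19] top z 0.1469
```

Request:
{"name": "send_rows", "arguments": {"rows": [[4,[-0.2,0,0],0],[4,[-0.2,0,0],0],[4,[-0.1,0,0],0],[4,[0,0,0],0]]}}

```text
t: 13.72
tool_pos: [0.6583, -0.0131, 0.1143]
tool_rot: [0.001, -3.142, 0.0]
contact_force: [-1.0, 0.4, -2.4]
opening: 0.0425
grip_force: 20.5
```

```bash
python3 - <<'E'
from h import *
to(.65,-.013,.114); up(shot('side','d13')); up(shot('scene','s13'))
E
```

```text
t 13.72 pos [ 0.6583 -0.0131  0.1143] xdir deg -179.96 open 0.0425 gf 20.5 F [-1.   0.4 -2.4]
tool delta cm [0.83 0.01 0.03]
467 [(np.float64(0.624), np.float64(0.1431)), (np.float64(0.636), np.float64(0.1431)), (np.float64(0.648), np.float64(0.1428)), (np.float64(0.66), np.float64(0.1135))]
foot [ 0.6474 -0.0159] lean x,y deg [0.25 1.74] top z 0.1442
424 [(np.float64(0.648), np.float64(0.1474)), (np.float64(0.66), np.float64(0.1454))]
foot [ 0.6446 -0.0157] lean x,y deg [-1.04  1.14] top z 0.148
```

Upright within about 1°. I lower a little to seat the foot, then release.

Request:
{"name": "send_rows", "arguments": {"rows": [[4,[0,0,0.2],0],[4,[0,0,0.1],0],[4,[0,0,0],0],[4.6,[0,0,0],0],[4.8,[0,0,0],0],[5.2,[0,0,0],0],[6.5,[0,0,0],0],[6.5,[0,0,0],0],[6.5,[0,0,0],0]]}}

```text
t: 14.95
tool_pos: [0.6582, -0.0131, 0.1113]
tool_rot: [-0.001, 3.142, 0.0]
contact_force: [-0.9, 0.2, -0.7]
opening: 0.0651
grip_force: 0.0
```

```bash
python3 - <<'E'
from h import *
to(.65,-.013,.114); up(shot('side','d14')); up(shot('scene','s14'))
E
```

```text
t 14.95 pos [ 0.6582 -0.0131  0.1113] xdir deg -179.96 open 0.0651 gf 0.0 F [-0.9  0.2 -0.7]
tool delta cm [ 0.82  0.01 -0.27]
417 [(np.float64(0.624), np.float64(0.1398)), (np.float64(0.636), np.float64(0.1399)), (np.float64(0.648), np.float64(0.1383)), (np.float64(0.66), np.float64(0.0982))]
foot [ 0.6478 -0.0141] lean x,y deg [0.73 0.36] top z 0.1414
437 [(np.float64(0.648), np.float64(0.1437)), (np.float64(0.66), np.float64(0.1418)), (np.float64(0.672), np.float64(0.1436))]
foot [ 0.6453 -0.0148] lean x,y deg [-0.33  0.43] top z 0.1442
```

Standing freely on the floor. I withdraw upwards.

Request:
{"name": "send_rows", "arguments": {"rows": [[6.5,[0,0,-0.5],0],[6.5,[0,0,-1],0],[6.5,[0,0,-2],0],[6.5,[0,0,-3],0],[6.5,[0,0,-3],0],[6.5,[0,0,-2],0],[6.5,[0,0,0],0],[6.5,[0,0,0],0]]}}

```text
t: 16.05
tool_pos: [0.6577, -0.013, 0.2251]
tool_rot: [0.001, -3.14, -0.0]
contact_force: [-0.2, 0.1, -0.0]
opening: 0.0647
grip_force: 0.0
```

```bash
python3 - <<'E'
from h import *
to(.65,-.013,.114); up(shot('side','d15')); up(shot('scene','s15'))
E
```

```text
t 16.05 pos [ 0.6577 -0.013   0.2251] xdir deg -179.96 open 0.0647 gf 0.0 F [-0.2  0.1 -0. ]
tool delta cm [ 0.75 -0.   11.11]
500 [(np.float64(0.624), np.float64(0.12)), (np.float64(0.636), np.float64(0.14)), (np.float64(0.648), np.float64(0.1391)), (np.float64(0.66), np.float64(0.1402))]
foot [ 0.6481 -0.0139] lean x,y deg [0.26 0.15] top z 0.1417
483 [(np.float64(0.624), np.float64(0.1423)), (np.float64(0.636), np.float64(0.1439)), (np.float64(0.648), np.float64(0.1422)), (np.float64(0.66), np.float64(0.1422)), (np.float64(0.672), np.float64(0.1217))]
foot [ 0.6442 -0.0143] lean x,y deg [0.18 0.04] top z 0.144
```

View pics/d15.png

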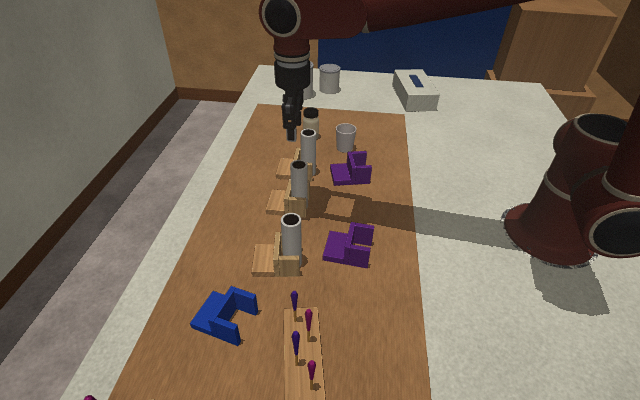

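The tube stands upright at (299,185) in the middle stall. The standing tubes, wand board, cup and jar look unmoved, and the gripper is clear.

```bash
python3 -c "
from station import ctrl
print(ctrl.finish_job())"
```

```text
the job is handed in; nothing more can be done
None
```

The tube was slid flat against the back of the empty middle stall, raised and released; it stood upright (under 1° lean) about 1–3 mm from the back board, nothing else looked moved, and the job was handed in at about 16 s (no verdict was returned).

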